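# Sweep the slugs off the press bed

### The arm

A 6-joint arm with a two-finger parallel gripper is mounted at the origin on the work surface. World frame = base frame: x ahead of the robot, y to its left, z up, the work surface at z = 0. Lengths are in m, angles in rad, forces in N, time in s.
With the tool pointing down it reaches from about 0.3 to 0.875 m from the base axis. Payload 6.4 kg.
Tool frame: the origin (TCP) lies midway between the tips of the shut fingers; the grasp point (between the pads) lies 19 mm behind it (ctrl.tcp_to_grasp is the distance from the TCP to the grasp point, in m); z points along the fingers, y is the direction in which the jaws open and shut (so a half turn about z gives the same grasp; the last joint's range is limited). The gripper opens to 85 mm and grips with 20 to 120 N. Pads are 22 mm wide; open, the fingers measure 114 mm over their backs; the gripper's body (76 mm by 85 mm) begins 54 mm behind the grasp point. The pads swing forward as they close: fully open they stand 13 mm farther back than shut.
Start: joints at [-1.398, 0.181, 1.607, -0, 1.354, -0.206], TCP at [0.213, -0.534, 0.231] pointing down, gripper open.
Joint ranges: [-2.99, 2.99], [-0.89, 2.07], [0.3, 2.58], [-1.14, 4.28], [0, 2.63], [-3.12, 3.12]. Speed limits (rad/s): [2.57, 2.57, 3.01, 3.14, 3.14, 3.14].

### API

Orientations are given as a unit quaternion [w, x, y, z].
In Python, from bench import monitor, imaging, order, spotter, ctrl gives the robot as it stands.
- The arm moves only by the shell command python3 -m pendant 'ROWS'. ROWS is JSON, a list that holds one entry, the list of rows, each a list of 5 numbers: the shift along the world's x, y, z in mm, then the turn about the world's z in degrees, then the finger opening in mm, from 0 to 85.4. A call has 1 to 8 rows; each row shifts and turns the commanded pose from where the row before left it; what a row does not reach is not made up. A row lasts 1/8 s, in which the tool goes at most 62.5 mm and 10.7 degrees, less where a joint would pass 70% of its speed; a pose out of reach is approached as far as the arm can. A call with a gripper value outside its range is refused whole. The fingers move at their own pace and stop on an object; the grip force is fixed at half the most. Time passes only in rows, so rows that do not move let the fingers close. It gives the time, the measured TCP pose, the force and the opening at its end, in the units of the state.
- monitor.get_obs(): the state, without advancing time (a new reading comes with each control period).
- imaging.camera(name): name is "scene" or "top" or "wrist"; returns a dict with "img" (400x640x3 uint8, red, green, blue), "vfov" (degrees; the focal length in pixels is half the picture's height over the tangent of half this angle, whatever the lens; pixels are square), "cx", "cy" (the principal point, pixels), "origin" and "orientation" of the camera in the world. Camera axes: x right, y down, z forward; pixel columns grow to the right and rows downward; lengths in m; the calibration is good to about 2 mm. A picture is of the moment at which its call begins. There is no depth.
- order.hand_in(): hands the job in, once; it reports no verdict.
Trained networks look in the newest picture that a camera, given by its name, has taken for a name from the list of things; names that differ only in an ending like _2 or _b are one class to them, and where a whole thing is asked for, a point or a joint stands for the part that bears it (a point fixed in the world has none). Each returns a list of dicts, best first, with "confidence" (0 to 1); they miss things now and then, are a little off and sometimes report something else, mostly with a low value. They report only what shows in the picture. A call takes as long as a camera call.
- spotter.recognise(camera, thing): "at" ([x, y, z] in m, in the coordinates of the camera as it stood for that picture, good to about 4 mm: the middle of the surface that is visible of it).
- spotter.tip_of(camera, thing): "at" ([x, y, z] in m, in the coordinates of the camera as it stood for that picture, good to about 4 mm: a listed point, or the origin of a listed thing).
The state is a dict: "time_s": time; "q": joint angles; "dq": joint speeds; "joint_efforts": joint torques, N m; "eef_pos": TCP position; "eef_rot": TCP orientation; "wrist_force": force on the tool from outside, world axes, zero at the start; "torque": the same for the moment, N m; "opening": opening from 0.0 (shut) to 1.0 (fully open).
Only numpy, scipy, OpenCV 4.12 (cv2) and the standard library are available. Lean on these libraries where they do the work, as an engineer would, in place of code of your own. Each camera call takes 0.05 s, during which the arm holds its last target. There are 200 camera calls.

### The job

Clear the press bed for the next piece: with the fingertips, sweep the three steel slugs across the bed and over its edge into the open wooden scrap box, sliding them and not picking any of them up. Leave the upright setting gauge standing where it is on the bed, do not touch the control box, and leave the oil bottle and the wrench alone.

Things in the scene. Friction and masses are not known exactly. Their poses are not given: they have to be found in the camera images.
- bed: press bed fixed to the bench: dark steel plate 230 (x) x 240 (y) mm, flat top 70 mm above the bench, on a grey foot block 200 x 200 mm. Origin: centre of the underside, at bench height; z up. The edges at its own y = +/-120 mm are open (no rim); along x = +/-103 to 115 mm runs a rail 10 mm above the plate. Thin dark lines on the plate are flat.
- scrap_box: open wooden scrap box, fixed, empty, 230 (x) x 120 (y) x 46 mm high, walls and floor 8 mm. It stands along the bed's +y or -y edge (varies), parallel to it, tucked 10 mm under the overhanging plate: what slides over that edge drops in. Origin: centre of the underside, at bench height; same axes as the bed.
- control_box: yellow two-button control box of the press, fixed, 150 (x) x 80 (y) x 40 mm high, buttons to 52 mm. It stands on the other side of the bed from the scrap box. Origin: centre of the underside.
- gauge: steel setting gauge, a loose stepped pin standing on end on the bed: 26 mm diameter, 40 mm high, upper part 16 mm diameter, 0.12 kg. Origin: centre of the underside.
- oil_bottle: grey oil bottle, 56 mm diameter, 140 mm high, standing loose on the bench well to the right of the bed. Origin: centre of the underside.
- wrench: steel wrench 180 mm long, lying loose on the bench well to the left of the bed. Origin: its middle, at bench height.
- slug0: one of three alike steel slugs (punched-out discs) lying flat and loose on the bed, 30 mm diameter, 12 mm thick, about 0.07 kg. Origin: centre of the underside. Slugs and gauge each have their own strip along the bed's y axis: their centres are at least 40 mm apart along its x axis, in any order.
- slug1: one of three alike steel slugs (punched-out discs) lying flat and loose on the bed, 30 mm diameter, 12 mm thick, about 0.07 kg. Origin: centre of the underside. Slugs and gauge each have their own strip along the bed's y axis: their centres are at least 40 mm apart along its x axis, in any order.
- slug2: one of three alike steel slugs (punched-out discs) lying flat and loose on the bed, 30 mm diameter, 12 mm thick, about 0.07 kg. Origin: centre of the underside. Slugs and gauge each have their own strip along the bed's y axis: their centres are at least 40 mm apart along its x axis, in any order.

How it is judged:
By the outcome, as a careful person would: the job done as asked, in the order asked, and still so for the second after the job is handed in, with the robot touching nothing.
It also fails if it takes over 48 s, if anything falls off the work surface, if the arm or the gripper's body presses on something with over 40 N, if the wrist force passes 120 N, or if a joint passes its speed limit or range.

## Working session

There is one attempt and no reset: what is moved stays moved. The work goes in short steps, Python scripts to look and compute and a shell command to move; the robot and the scene stay as the last step left them, time stands still between calls to the robot, and variables do not carry over. Pictures are saved under pics/ and viewed, about 8 in all and at most 12, crops included, and the job is handed in when it is done.

```bash
mkdir -p pics
cat > h.py <<'E'
from bench import monitor, imaging, order, spotter, ctrl
import numpy as np, cv2
from scipy.spatial.transform import Rotation as R
def cam(n):
    c=imaging.camera(n); q=c["orientation"]; c["R"]=R.from_quat([q[1],q[2],q[3],q[0]]).as_matrix(); c["o"]=np.array(c["origin"])
    c["f"]=200/np.tan(np.radians(c["vfov"])/2); return c
def w(c,p): return c["o"]+c["R"]@np.array(p)
def ray(c,u,v,z):
    d=c["R"]@np.array([(u-c["cx"])/c["f"],(v-c["cy"])/c["f"],1]); return c["o"]+d*(z-c["o"][2])/d[2]
def px(c,p):
    q=c["R"].T@(np.array(p)-c["o"]); return q[:2]/q[2]*c["f"]+[c["cx"],c["cy"]]
def save(c,n): cv2.imwrite("pics/"+n,c["img"][:,:,::-1])
E
python3 - <<'E'
from h import *
np.set_printoptions(precision=3,suppress=True)
for n in ["top","scene"]:
    c=cam(n); save(c,n+"1.png"); print(n,c["o"],c["f"])
    for t in ["bed","scrap_box","control_box","gauge","slug0","oil_bottle","wrench"]:
        for k in spotter.tip_of(n,t)[:5]:
            p=w(c,k["at"]);print(t,round(k["confidence"],2),p,px(c,p))
print(monitor.get_obs()["time_s"])
E
```

```text
top [0.474 0.017 1.269] 412.1117473252724
bed 0.73 [ 0.524 -0.016  0.001] [320.929 210.35 ]
scrap_box 0.93 [0.487 0.15  0.004] [266.368 221.223]
control_box 0.64 [ 0.555 -0.183 -0.001] [374.829 201.901]
gauge 0.57 [ 0.459 -0.083  0.068] [343.788 232.618]
slug0 0.58 [ 0.548 -0.053  0.069] [334.385 201.658]
slug0 0.49 [ 0.599 -0.052  0.073] [334.429 183.953]
slug0 0.4 [ 0.504 -0.041  0.067] [329.714 216.724]
oil_bottle 0.95 [ 0.644 -0.486  0.   ] [472.129 175.742]
wrench 0.91 [ 0.509  0.513 -0.002] [147.94 211.14]
scene [ 1.102 -0.283  1.047] 415.3153312856399
bed 0.87 [ 0.522 -0.02   0.002] [313.7   191.282]
scrap_box 0.64 [ 0.482  0.147 -0.   ] [356.688 161.155]
control_box 0.87 [ 0.552 -0.186 -0.   ] [265.129 222.16 ]
gauge 0.6 [ 0.458 -0.078  0.072] [284.812 168.779]
gauge 0.39 [ 0.521 -0.016  0.003] [314.479 190.33 ]
slug0 0.68 [ 0.504 -0.041  0.077] [303.543 175.104]
slug0 0.5 [ 0.551 -0.052  0.069] [307.115 190.974]
slug0 0.49 [ 0.604 -0.052  0.07 ] [315.487 205.729]
slug0 0.26 [ 0.551 -0.188  0.001] [264.309 221.858]
oil_bottle 0.56 [ 0.643 -0.49   0.003] [168.17 297.21]
wrench 0.71 [0.509 0.51  0.001] [458.277 126.447]
0.8
```

View pics/top1.png

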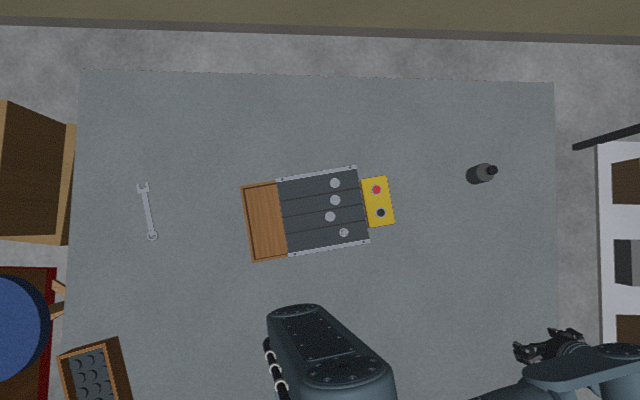

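View pics/scene1.png

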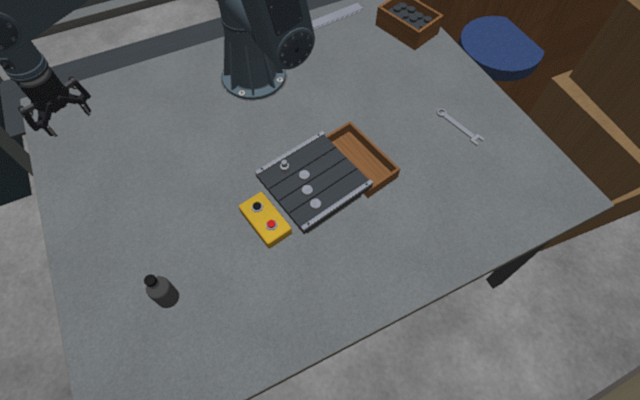

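The scrap box lies on the bed's +y side, with the bed yawed about 11.7°. In the top view the slugs are at (334,184), (334,201) and (330,217), and the gauge at (344,232). The scene view agrees. Next I'll get the tool's yaw.

```bash
python3 - <<'E'
from h import *
o=monitor.get_obs();q=o["eef_rot"];M=R.from_quat([q[1],q[2],q[3],q[0]]).as_matrix();print(M.round(3),o["eef_pos"],o["opening"])
print("jaw axis deg",np.degrees(np.arctan2(M[1,1],M[0,1])))
E
python3 -m pendant '[[[25,40,0,0,40],[30,45,0,0,12],[30,45,0,0,12],[30,45,0,0,12],[30,45,0,0,12],[30,45,0,0,12],[30,45,0,0,12],[30,45,0,0,12]]]'
```

```text
[[ 0.929  0.37  -0.   ]
 [ 0.37  -0.929 -0.   ]
 [-0.     0.    -1.   ]] [ 0.21263847 -0.53426513  0.23129435] 1.0013437607649962
jaw axis deg -68.30013732023032
time_s: 1.8
eef_pos: [0.4485, -0.1777, 0.2316]
eef_rot: [0.0, 0.982, 0.188, 0.0]
wrist_force: [0.2, -0.9, -0.2]
opening: 0.142
```

```bash
python3 -m pendant '[[[12,10,0,10,12],[12,10,0,10,12],[12,10,0,10,12],[12,10,0,10,12],[12,10,0,10,12],[12,10,0,10,12],[10,10,0,10,12],[10,10,0,10,12]]]'
python3 - <<'E'
from h import *
np.set_printoptions(precision=4,suppress=True)
B=np.array([.523,-.018]);a=np.radians(11.7);X=np.array([np.cos(a),np.sin(a)]);Y=np.array([-X[1],X[0]])
for n in ["wrist","top"]:
    c=cam(n); save(c,n+"2.png"); print(n)
    for t in ["bed","scrap_box","gauge","slug0"]:
        for k in spotter.tip_of(n,t)[:4]:
            p=w(c,k["at"]);d=p[:2]-B;print(t,round(k["confidence"],2),p,px(c,p),"bed",d@X,d@Y)
o=monitor.get_obs();print(o["eef_pos"],o["eef_rot"],o["time_s"],o["q"])
E
```

```text
time_s: 2.8
eef_pos: [0.54, -0.0989, 0.2313]
eef_rot: [0.0, 0.629, 0.777, -0.0]
wrist_force: [-0.4, 0.7, 0.1]
opening: 0.142
wrist
bed 0.61 [ 0.5234 -0.0151 -0.0074] [316.8772  82.3705] bed 0.0010097917524536037 0.0027286113326435136
gauge 0.71 [ 0.4582 -0.0773  0.0716] [230.6655 137.9911] bed -0.0754875106575888 -0.04489217786784611
slug0 0.82 [ 0.5967 -0.0454  0.0697] [390.3545 135.1857] bed 0.06659553230419982 -0.041782545270039474
slug0 0.72 [ 0.5517 -0.0505  0.0694] [339.9798 130.0881] bed 0.02156801218009515 -0.03761214484856761
slug0 0.58 [ 0.5028 -0.0353  0.07  ] [288.8756 100.8084] bed -0.02329065665566586 -0.01288058654208344
top
bed 0.92 [ 0.5226 -0.0185  0.0005] [321.5789 210.9355] bed -0.00045980454212779347 -0.00041480420423506317
scrap_box 0.63 [0.4875 0.1488 0.0033] [266.6824 221.0487] bed -0.000912557787035513 0.17053335743369297
gauge 0.52 [ 0.4588 -0.08    0.0688] [342.9142 232.5123] bed -0.07539392255725534 -0.04770391437956408
slug0 0.49 [ 0.5072 -0.0379  0.0678] [328.7607 215.5015] bed -0.01946314075674776 -0.016254319155626612
slug0 0.4 [ 0.6023 -0.0529  0.0714] [334.6389 183.0479] bed 0.07063089527547009 -0.050227914463861933
slug0 0.38 [ 0.5492 -0.0535  0.0674] [334.4023 201.2747] bed 0.018453747712239232 -0.040064399363316024
[ 0.5395 -0.0996  0.2313] [ 0.      0.6319  0.775  -0.    ] 3.3 [-0.399   0.1219  1.6738 -0.0001  1.3458 -0.6017]
```

View pics/wrist2.png

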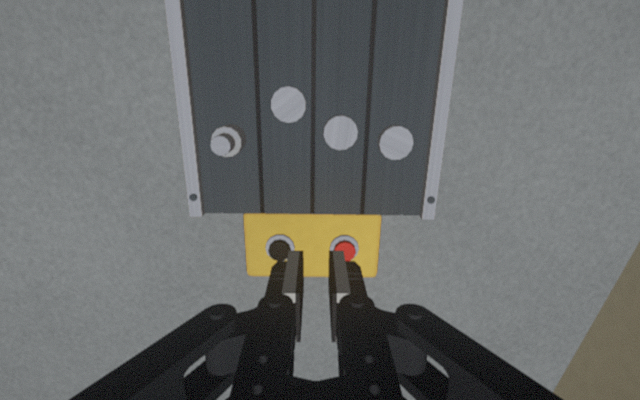

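The wrist view shows the bed square to the tool. The gauge is at (225,142), and the slugs are at (288,104), (341,133) and (397,143). I'll check those pixels by ray.

Run:
```python
from h import *
np.set_printoptions(precision=4,suppress=True)
B=np.array([.523,-.018]);a=np.radians(11.7);X=np.array([np.cos(a),np.sin(a)]);Y=np.array([-X[1],X[0]])
c=cam("wrist")
for n,u,v,z in [("A",397,143,.082),("B",341,133,.082),("C",288.5,104,.082),("gauge",221,146,.11),("edgeL",203,214,.07),("edgeR",423,216,.07),("railL",194,216,.08),("railR",429,218,.08),("railLtop",174,0,.08),("railRtop",454,0,.08)]:
    p=ray(c,u,v,z)[:2];d=p-B;print(n,p,d@X,d@Y)
p=np.array(monitor.get_obs()["eef_pos"])[:2]-B;print(p@X,p@Y)
print("unit steps X",X,"Y",Y)
```

```text
A [ 0.6009 -0.0507] 0.06970109655768708 -0.0477919339098847
B [ 0.5518 -0.0521] 0.02124150141700414 -0.03921260245416782
C [ 0.5036 -0.0376] -0.022938443680397654 -0.015306912604945669
gauge [ 0.4594 -0.0775] -0.07433923214038002 -0.04540196127944874
edgeL [ 0.4403 -0.1555] -0.10888904943760522 -0.11791290085959713
edgeR [ 0.6483 -0.1148] 0.10304813299510346 -0.12017425463623196
railL [ 0.435  -0.1547] -0.11391658555286381 -0.11601075744796764
railR [ 0.6502 -0.1124] 0.1054459413288479 -0.11821879155300218
railLtop [0.4043 0.02  ] -0.10849745561694639 0.06123773590712544
railRtop [0.6138 0.0631] 0.10536178790697663 0.06103849338868971
-0.00038777798393511075 -0.08316510341132155
unit steps X [0.9792 0.2028] Y [-0.2028  0.9792]
```

```bash
python3 -m pendant '[[[35,3,0,0,12],[35,2,0,0,12],[0,0,-50,0,12],[0,0,-50,0,12],[0,0,-40,0,12],[0,0,-10,0,12],[0,0,-4,0,12],[0,0,0,0,12]]]'
python3 - <<'E'
from h import *
c=cam("wrist");save(c,"w3.png");o=monitor.get_obs();print(o["eef_pos"],o["wrist_force"])
B=np.array([.523,-.018]);a=np.radians(11.7);X=np.array([np.cos(a),np.sin(a)]);Y=np.array([-X[1],X[0]])
p=np.array(o["eef_pos"])[:2]-B;print(p@X,p@Y)
E
```

```text
time_s: 4.35
eef_pos: [0.6109, -0.0947, 0.0791]
eef_rot: [0.001, 0.631, 0.775, 0.0]
wrist_force: [0.4, 0.2, 0.0]
opening: 0.14
[ 0.61096981 -0.09471941  0.07927681] [-0.08853787  0.51988236  0.61593863]
0.07058431934432659 -0.09296455484818121
```

View pics/w3.png

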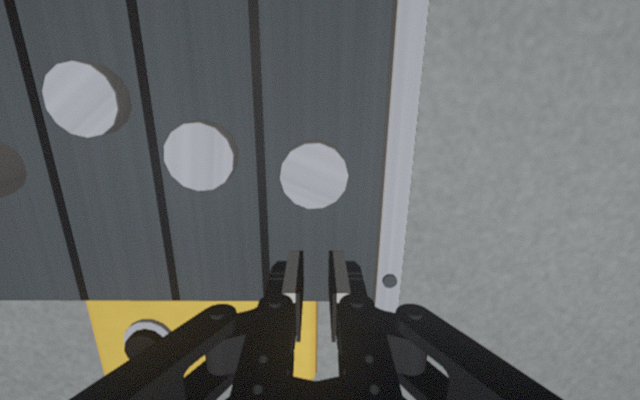

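```bash
python3 -m pendant '[[[0,0,-6,0,12],[-2.5,11.8,0,0,12],[-2.5,11.8,0,0,12],[-2.4,11.8,0,0,12],[-2.4,11.8,0,0,12],[-2.5,11.8,0,0,12],[-2.4,11.8,0,0,12],[-2.5,11.8,0,0,12]]]'
python3 - <<'E'
from h import *
c=cam("wrist");save(c,"w4.png")
E
```

```text
time_s: 5.4
eef_pos: [0.5923, -0.0109, 0.0713]
eef_rot: [0.0, 0.631, 0.776, 0.0]
wrist_force: [-0.8, -0.2, 0.5]
opening: 0.135
```

View pics/w4.png

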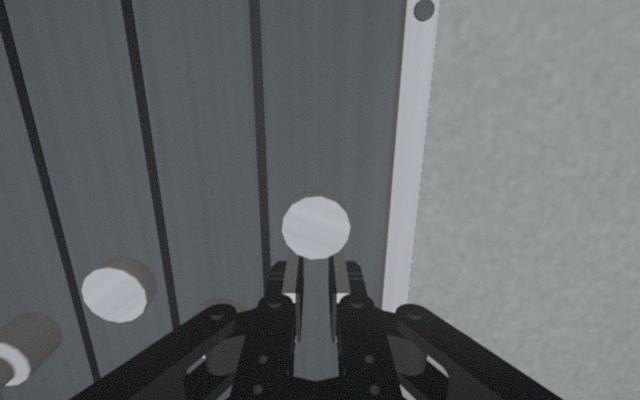

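The slug at (316,227) is cradled and sliding straight. I'll continue over the edge.

```bash
python3 -m pendant '[[[-2.5,11.8,1,0,12],[-2.4,11.8,0,0,12],[-2.4,11.8,0,0,12],[-2.4,11.8,0,0,12],[-2.5,11.8,0,0,12],[-2.4,11.8,0,0,12],[-2.5,11.8,0,0,12],[-2.5,11.8,0,0,12]]]'
python3 -m pendant '[[[-2.5,11.8,0,0,12],[-2.4,11.8,0,0,12],[-2.4,11.8,0,0,12],[-2.4,11.8,0,0,12],[0,0,0,0,12],[0,0,50,0,12],[0,0,0,0,12]]]'
python3 - <<'E'
from h import *
c=cam("wrist");save(c,"w5.png");o=monitor.get_obs();print(o["eef_pos"],o["wrist_force"])
B=np.array([.523,-.018]);a=np.radians(11.7);X=np.array([np.cos(a),np.sin(a)]);Y=np.array([-X[1],X[0]])
p=np.array(o["eef_pos"])[:2]-B;p=1e3*np.array([p@X,p@Y]);print(p)
g=np.array([21.2,-85])-p; print("to B",g[0]*X+g[1]*Y)
E
```

```text
time_s: 6.45
eef_pos: [0.5727, 0.0836, 0.0723]
eef_rot: [-0.0, 0.631, 0.776, -0.0]
wrist_force: [0.4, -0.1, -0.2]
opening: 0.142
time_s: 7.32
eef_pos: [0.5664, 0.1298, 0.1265]
eef_rot: [0.003, 0.631, 0.775, 0.003]
wrist_force: [-0.2, -0.2, -0.3]
opening: 0.139
[0.56494959 0.12970183 0.12442021] [ 0.12597289 -0.44915812 -0.75167954]
[ 71.03005086 136.12615458]
to B [  -3.95314764 -226.63667584]
```

View pics/w5.png

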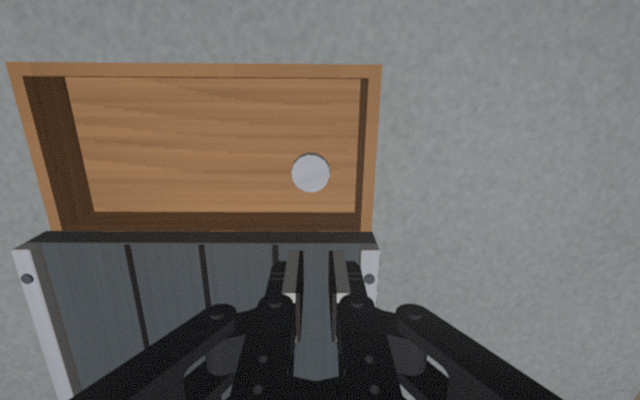

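Slug A is in the box at (310,173). Next is slug B.

```bash
python3 -m pendant '[[[-1,-56.7,0,0,12],[-1,-56.7,0,0,12],[-1,-56.6,0,0,12],[-1,-56.6,0,0,12],[0,0,0,0,12],[0,0,-30,0,12],[0,0,-19.5,0,12],[0,0,0,0,12]]]'
python3 -m pendant '[[[-2.5,11.8,0,0,12],[-2.4,11.8,0,0,12],[-2.4,11.8,0,0,12],[-2.4,11.8,0,0,12],[-2.5,11.8,0,0,12],[-2.4,11.8,0,0,12],[-2.5,11.8,0,0,12]]]'
python3 - <<'E'
from h import *
c=cam("wrist");save(c,"w6.png");o=monitor.get_obs();print(o["eef_pos"],o["wrist_force"])
B=np.array([.523,-.018]);a=np.radians(11.7);X=np.array([np.cos(a),np.sin(a)]);Y=np.array([-X[1],X[0]])
p=np.array(o["eef_pos"])[:2]-B;p=1e3*np.array([p@X,p@Y]);print(p)
E
```

```text
time_s: 8.38
eef_pos: [0.5587, -0.0957, 0.0716]
eef_rot: [-0.001, 0.631, 0.776, -0.0]
wrist_force: [-0.7, 0.5, 0.2]
opening: 0.142
time_s: 9.25
eef_pos: [0.5419, -0.0133, 0.0729]
eef_rot: [0.0, 0.631, 0.776, 0.0]
wrist_force: [0.4, -0.6, -0.3]
opening: 0.138
[ 0.54139692 -0.01195579  0.07268449] [-0.51022605  1.85456062 -0.48002469]
[19.24037293  2.1879638 ]
```

View pics/w6.png

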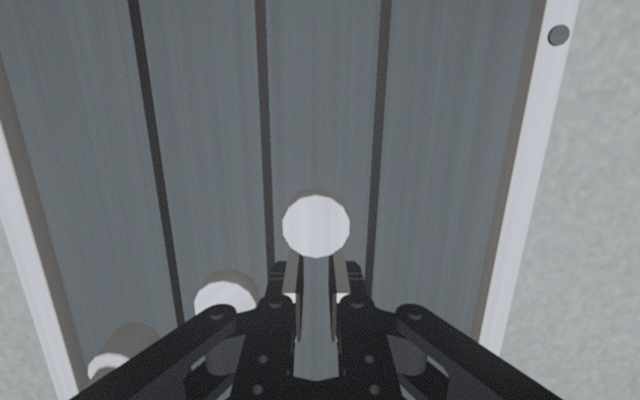

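```bash
python3 -m pendant '[[[-2.5,11.8,0,0,12],[-2.4,11.8,0,0,12],[-2.4,11.8,0,0,12],[-2.4,11.8,0,0,12],[-2.5,11.8,0,0,12],[-2.4,11.8,0,0,12],[-2.5,11.8,0,0,12],[-2.5,11.8,0,0,12]]]'
python3 -m pendant '[[[-2.5,11.8,0,0,12],[-2.4,11.8,0,0,12],[-2.4,11.8,0,0,12],[0,0,0,0,12],[0,0,50,0,12],[0,0,20,0,12],[0,0,0,0,12]]]'
python3 - <<'E'
from h import *
c=cam("wrist");save(c,"w7.png");o=monitor.get_obs();print(o["eef_pos"],o["wrist_force"])
B=np.array([.523,-.018]);a=np.radians(11.7);X=np.array([np.cos(a),np.sin(a)]);Y=np.array([-X[1],X[0]])
p=np.array(o["eef_pos"])[:2]-B;p=1e3*np.array([p@X,p@Y]);print(p)
g=np.array([-22,-57])-p; print("to C",g[0]*X+g[1]*Y)
E
```

```text
time_s: 10.3
eef_pos: [0.5223, 0.0811, 0.0728]
eef_rot: [0.0, 0.631, 0.776, -0.0]
wrist_force: [0.2, -1.7, 1.3]
opening: 0.141
time_s: 11.18
eef_pos: [0.5167, 0.1155, 0.1446]
eef_rot: [0.002, 0.631, 0.775, 0.001]
wrist_force: [-0.7, 0.4, -1.0]
opening: 0.143
[0.51552533 0.11551587 0.14301465] [-0.49092636  0.42072253 -0.31101959]
[ 19.75595488 132.25754945]
to C [  -2.50935692 -193.79288666]
```

View pics/w7.png

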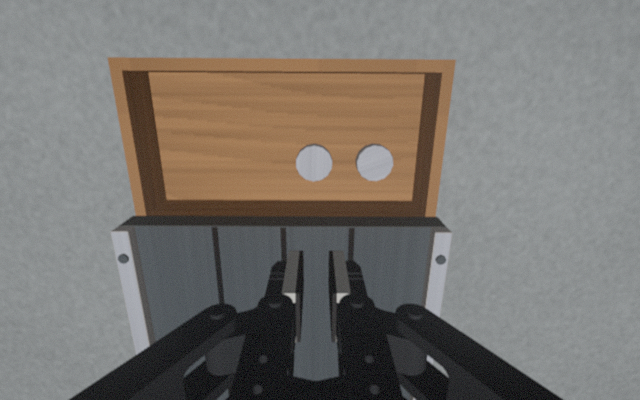

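Two slugs are in the box, at (314,163) and (375,163). Now slug C. I'll keep the path at x = -22 mm, away from the gauge at -75 mm.

```bash
python3 -m pendant '[[[-0.7,-48.5,0,0,12],[-0.7,-48.5,0,0,12],[-0.6,-48.4,0,0,12],[-0.5,-48.4,0,0,12],[0,0,0,0,12],[0,0,-40,0,12],[0,0,-20,0,12],[0,0,0,0,12]]]'
python3 - <<'E'
from h import *
c=cam("wrist");save(c,"w8.png");o=monitor.get_obs();print(o["eef_pos"],o["wrist_force"])
B=np.array([.523,-.018]);a=np.radians(11.7);X=np.array([np.cos(a),np.sin(a)]);Y=np.array([-X[1],X[0]])
p=np.array(o["eef_pos"])[:2]-B;p=1e3*np.array([p@X,p@Y]);print(p)
E
```

```text
time_s: 12.22
eef_pos: [0.5103, -0.0763, 0.08]
eef_rot: [-0.003, 0.631, 0.776, -0.001]
wrist_force: [-0.9, 0.6, -0.3]
opening: 0.141
[ 0.51151405 -0.07685491  0.08149601] [ 0.22574319  0.87975344 -0.10555704]
[-23.18232854 -55.30287086]
```

View pics/w8.png

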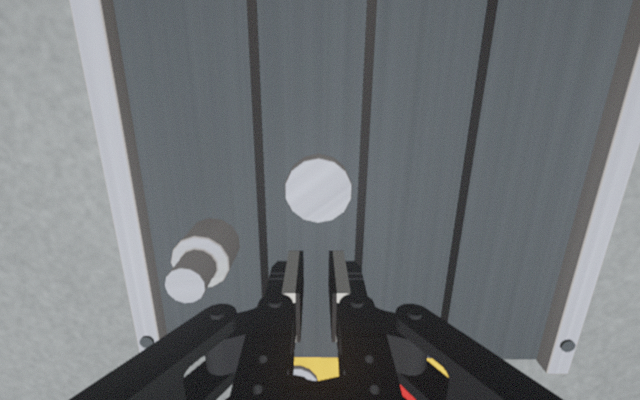

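The gauge is upright at (200,270) and clear of the fingers. Slug C is centred at (318,190).

```bash
python3 -m pendant '[[[0,0,-9.5,0,12],[-2.4,11.8,0,0,12],[-2.4,11.8,0,0,12],[-2.4,11.8,0,0,12],[-2.5,11.8,0,0,12],[-2.4,11.8,0,0,12],[-2.5,11.8,0,0,12],[-2.5,11.8,0,0,12]]]'
python3 -m pendant '[[[-2.5,11.8,0,0,12],[-2.4,11.8,0,0,12],[-2.4,11.8,0,0,12],[-2.4,11.8,0,0,12],[-2.5,11.8,0,0,12],[-2.4,11.8,0,0,12],[-2.5,11.8,0,0,12],[-2.5,11.8,0,0,12]]]'
python3 -m pendant '[[[-2.5,11.8,0,0,12],[0,0,0,0,12],[0,0,50,0,12],[0,0,60,0,12],[0,0,50,0,12],[0,0,0,0,12],[0,0,0,0,12]]]'
python3 - <<'E'
from h import *
B=np.array([.523,-.018]);a=np.radians(11.7);X=np.array([np.cos(a),np.sin(a)]);Y=np.array([-X[1],X[0]])
np.set_printoptions(precision=3,suppress=True)
c=cam("wrist");save(c,"w9.png");s=cam("scene");save(s,"s9.png")
cv2.imwrite("pics/both9.png",np.hstack([cv2.resize(s["img"][60:300,130:450],(400,300)),cv2.resize(c["img"],(400,300))])[:,:,::-1])
o=monitor.get_obs();print(o["eef_pos"],o["wrist_force"],o["time_s"])
for n,cc in [("scene",s),("wrist",c)]:
  for t in ["gauge","slug0","oil_bottle","wrench"]:
    for k in spotter.tip_of(n,t)[:4]:
        p=w(cc,k["at"]);d=p[:2]-B;print(n,t,round(k["confidence"],2),p,"bed",d@X,d@Y)
E
```

```text
time_s: 13.28
eef_pos: [0.4955, 0.0053, 0.0734]
eef_rot: [0.0, 0.631, 0.776, 0.0]
wrist_force: [0.2, -0.1, 0.3]
opening: 0.143
time_s: 14.28
eef_pos: [0.4756, 0.0999, 0.0731]
eef_rot: [-0.0, 0.631, 0.776, -0.0]
wrist_force: [0.4, 0.1, 0.2]
opening: 0.14
time_s: 15.15
eef_pos: [0.4731, 0.1105, 0.2328]
eef_rot: [-0.0, 0.631, 0.775, -0.0]
wrist_force: [0.3, -0.4, 0.0]
opening: 0.138
[0.472 0.111 0.232] [0.175 0.126 0.035] 15.25
scene slug0 0.64 [0.508 0.133 0.018] bed 0.01635651530255959 0.1506392970990542
scene slug0 0.63 [0.562 0.145 0.021] bed 0.0714792512719116 0.15156430976342775
scene slug0 0.41 [0.473 0.126 0.021] bed -0.0198469969016534 0.15141522154155737
scene oil_bottle 0.77 [ 0.644 -0.49   0.004] bed 0.02257703804078282 -0.4862071696174701
scene oil_bottle 0.18 [0.47  0.126 0.021] bed -0.023188282591433924 0.1515032653052823
scene wrench 0.83 [0.505 0.51  0.002] bed 0.08989353494725096 0.5204151545330843
wrist slug0 0.86 [0.471 0.134 0.018] bed -0.02005363467145376 0.1598055487638073
wrist slug0 0.84 [0.558 0.148 0.02 ] bed 0.06764814705007033 0.1558214880004166
wrist slug0 0.66 [0.512 0.134 0.018] bed 0.020048617306733726 0.1509594608835725
```

View pics/both9.png

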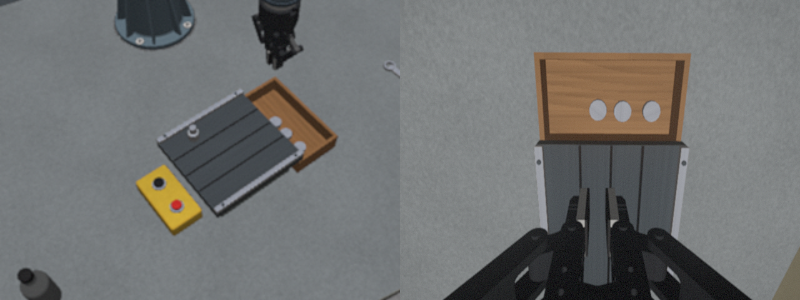

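All three slugs lie flat in the box. The gauge stands where it was, at scene pixel (284,165), and the arm is clear.

```bash
python3 -c "
from bench import order
print(order.hand_in())"
```

```text
the job is handed in; nothing more can be done
None
```

I swept the three slugs one at a time along the bed and over its edge into the scrap box. The fingertips were 12 mm apart and only pushed, with nothing gripped. I handed the job in at about 15 s.

- **Slugs:** In the last scene and wrist pictures all three lie inside the box, with measured heights of about 18–21 mm.
- **Gauge:** It stands upright at its original spot in the last scene picture. The detection network didn't report it in either final picture, so I checked its position by eye against the pixels only.
- **Bottle and wrench:** They measured within 4 mm of where they started, which is the network's accuracy.
- **Control box:** The fingers were never lowered over it, and it looks unchanged in the last scene picture.
- **Forces:** The wrist force stayed under about 3 N in every reading I took.

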